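# Feed one brass blank to the V-stop

### The arm

A 6-joint arm with a two-finger parallel gripper is mounted at the origin on a cart in front of the work surface, level with it; the furniture and walls round the work are solid. World frame = base frame: x ahead of the robot, y to its left, z up, the work surface at z = 0. Lengths are in m, angles in degrees, forces in N, time in s.
With the tool pointing down it reaches from about 0.4 to 0.825 m from the base axis. Payload 7 kg.
Tool frame: the origin (TCP) lies at the very end of the fingers, on their centre line; the grasp point (between the pads) lies 19 mm behind it; z points along the fingers, y is the line along which they close (so a half turn about z gives the same grasp; the last joint's range is limited). The gripper opens to 88 mm and grips with 3 to 60 N. Pads are 19 mm wide; open, the fingers measure 130 mm over their backs; the gripper's body (78 mm by 193 mm) begins 47 mm behind the grasp point.
Start: joints at [-50.128, 20.546, 0.682, 0, -70.136, -16.507], TCP at [0.268, -0.62, 0.227] pointing down, gripper open.
Joint ranges: [-176.03, 176.03], [-82.01, 121.73], [-58.28, 71.71], [-173.87, 95.51], [-174.79, -0.11], [-173.66, 173.66]. Speed limits (degrees/s): [136.94, 136.94, 172.46, 180, 180, 180].

### API

Orientations are given as [roll, pitch, yaw] about the fixed x, y, z axes, in that order (R = Rz(yaw) Ry(pitch) Rx(roll)).
In Python, from plant import r gives the robot as it stands. The module is installed in compiled form; this text tells all that it offers.
- The arm moves only by the tool jog_arm, never from a script. Its arguments are lists of equal length, an entry for each row: "travel": the shift along the tool's x, y, z each as a share of 50 cm, from -1 to 1, a list of three; "dr": the turn, a rotation vector about the tool's x, y, z each as a share of 360 degrees, from -1 to 1, a list of three; "claw": the opening, from 0 (shut) to 1 (fully open). A call has exactly 10 rows; each row is the pose to reach, as a shift and turn from the pose commanded when the call began, along the tool's axes at that moment, turning the shorter way round; what a row does not reach only later rows make up. A row lasts 1/8 s, in which the tool goes at most 62.5 mm and 10.7 degrees, less where a joint would pass 70% of its speed; a pose out of reach is approached as far as the arm can. A call with a number of a shift or a turn outside -1 to 1 is refused whole. A call with a gripper value outside its range is refused whole. The fingers move at their own pace and stop on an object; "newtons" is the grip in N (left out, the last holds). Time passes only in rows, so rows that repeat a pose let the fingers close, or fill a call up. It gives the time, the measured TCP pose, the force, the opening and the grip force at its end, in the units of the state.
- r.get_state(): the state, without advancing time (a new reading comes with each control period).
- r.capture(name): name is "scene" or "top" or "wrist"; returns a dict with "pixels" (480x640x3 uint8, red, green, blue), "range_z" (480x640 float32, m along the optical axis (not along the pixel's ray), 0 where there is no reading), "fx", "fy", "cx", "cy" (pixels), "position" and "attitude" of the camera in the world; the wrist camera has in their place "hand_eye" (4x4, takes a point from camera to tool coordinates, whose origin is the TCP and whose axes are the flange's). Camera axes: x right, y up, looking along -z (the intrinsics and any distortion apply to the point x, -y, -z); pixel columns grow to the right and rows downward; lengths in m; the calibration is good to about 2 mm. A picture is of the moment at which its call begins: read the wrist's pose just before it.
- r.close_job(): hands the job in; it is judged then, once.
Trained networks look in the newest picture that a camera, given by its name, has taken for a name from the list of things; names that differ only in an ending like _2 or _b are one class to them, and where a whole thing is asked for, a point or a joint stands for the part that bears it (a point fixed in the world has none). Each returns a list of dicts, best first, with "conf" (0 to 1); they miss things now and then, are a little off and sometimes report something else, mostly with a low value. They report only what shows in the picture. A call takes as long as a camera call. They do not tell look-alikes from the thing itself.
- r.boxes_of(name, camera): "extent" ([left, top, right, bottom] in pixels, round what is visible of it).
- r.regions_of(name, camera): "pixels" (480x640 bool, what is visible of it) and "extent" ([left, top, right, bottom] in pixels, round what is visible of it).
- r.tip_of(name, camera): "at" ([column, row] in pixels: a listed point, or the origin of a listed thing).
The state is a dict: "time_s": time; "joints": joint angles; "qd": joint speeds; "joint_torque": joint torques, N m; "tcp_pos": TCP position; "eef_rot": TCP orientation; "contact_force": force on the tool from outside, world axes, zero at the start; "moment": the same for the moment, N m; "gripper_width": finger opening in m; "gripper_force": force on a finger pad.
Only numpy, scipy, OpenCV 4.12 (cv2) and the standard library are available. Lean on these libraries where they do the work, as an engineer would, in place of code of your own. Each camera call takes 0.05 s, during which the arm holds its last target. There are 200 camera calls.

### The job

Press the plunger of the blank feeder fully down once and let it spring back, so that a single brass blank is ejected onto the bench. Then, with a fingertip, push that blank sideways along the bench until it rests against both arms of the V-stop, and move clear. Grasp and lift nothing, feed no second blank, and leave the other things where they are.

Things in the scene. Friction and masses are not known exactly. Their poses are not given: they have to be found in the camera images.
- feeder: Blank feeder fixed to the bench: grey housing, 41 mm wide and high (without its plunger). Origin: on the bench, under the centre of the square magazine of four stacked brass blanks. Its -x is its front, turned to the robot's left, with a slot at bench level where a blank comes out; front face at x = -20 mm, rear at +75 mm. It has no floor: blanks slide on the bench.
- plunger (a joint): Spring plunger of the feeder, pressed straight down: 0 = up, 0.020 m = fully down (5 N to start, 10 N fully down); springs back by itself. It drives a flat pusher 2.5 times as far towards the front, under the stack. Each full press ejects the lowest blank; pressed slowly, that stops flat on the bench about 50 mm in front of the feeder's origin (feeder x = -50 mm, y = 0); pressed fast, farther.
- plunger_top (a point): Centre of the flat top of the plunger's black round knob (28 mm in diameter); 64 mm above the bench when up, 44 mm when fully down, 45 mm behind the feeder's origin (feeder x = +45 mm).
- blank_1: The lowest brass blank in the magazine, the one that is ejected first: a plain round disc, 30 mm in diameter and 8 mm thick, about 40 g. Origin: centre of its underside. z is its axis.
- blank_2: The second brass blank from below, of the same size; its underside starts 8 mm above the bench and drops to the bench when the plunger has come back up. Stays in the magazine.
- blank_3: The third brass blank from below, of the same size. Stays in the magazine.
- blank_4: The top brass blank of the stack, of the same size. Stays in the magazine.
- vstop: V-stop fixed to the bench, ahead of the place where the blank comes out (feeder +y side): two steel arms, 48 x 8 mm, 10 mm high, at right angles, joined at a screwed lug. Opens towards its -x, roughly towards the ejected blank; mouth 64 mm wide. Origin: on the bench, where a blank's centre lies when it touches both arms. The arms reach only to x = -11 mm: a finger pushing from -x meets only the blank.
- spool: Bystander: standing spool of off-white thread, 33 mm in diameter, 58 mm high, between feeder and back. Origin: centre of its underside.
- pin_tin: Bystander: round blue tin, 62 mm in diameter, 27 mm high, on the bench right of the feeder. Origin: centre of its underside.
- beeswax: Bystander: block of amber beeswax, 33 x 46 x 17 mm, on the bench far left. Origin: centre of its underside.
- thimble: Bystander: steel thimble, 20 mm in diameter, 24 mm high, left of the V-stop. Origin: centre of its underside.
- tape_measure: Bystander: rolled yellow tape measure, 52 x 55 x 16 mm, at the back right. Origin: centre of its underside.
Things that resemble listed ones, but are neither listed nor needed, are in the scene too. Leave any blue or red look-alike of the blank_4 alone.

How it is judged (in metres and radians):
On the way, in this order (a step that is already met when the one before it is completed fails the run):
1. the plunger is pressed fully down (value of joint plunger above 0.018 m), for 0.05 s.
2. the plunger is back up and the lowest blank lies out in front of the magazine (value of joint plunger below 0.003 m and x of blank_1 in the frame of feeder below -0.035 m), for 0.2 s.
3. the blank rests in the V-stop (horizontal distance between blank_1 and vstop below 0.006 m), for 0.2 s.
At the end, for the whole second after the job is handed in: The ejected blank lies flat on the bench, at rest, its centre within 6 mm of the V-stop's seat; the plunger is up (within 3 mm); the other three blanks are in the magazine (centres within 10 mm of its axis), the second lowered to the bench (horizontal distance between blank_1 and vstop below 0.006 m and height (world z) of each of blank_1, blank_2 below 0.004 m and angle between blank_1's own z axis and vertical below 0.15 rad and linear speed of blank_1 below 0.02 m/s and value of joint plunger below 0.003 m and horizontal distance between each of blank_2, blank_3, blank_4 and feeder below 0.01 m); the robot touches nothing.
It fails at once if the ejected blank is lifted off the bench (more than 10 mm) (height (world z) of blank_1 above 0.01 m).
It fails at once if a second blank is fed, or a blank is taken out of the magazine (horizontal distance between any of blank_2, blank_3, blank_4 and feeder above 0.016 m or height (world z) of blank_2 above 0.02 m or height (world z) of blank_3 above 0.028 m or height (world z) of blank_4 above 0.036 m).
It fails at once if a bystander is moved by more than 15 mm (distance of any of spool, pin_tin, beeswax, thimble, tape_measure from where it was at the start of the episode above 0.015 m).
It also fails if it takes over 51 s, if anything falls off the work surface, if the arm or the gripper's body presses on something with over 40 N, if the wrist force passes 120 N, or if a joint passes its speed limit or range.

## Working session

There is one attempt and no reset: what is moved stays moved. The work goes in short steps, Python scripts to look and compute and a tool call to move; the robot and the scene stay as the last step left them, time stands still between calls to the robot, and variables do not carry over. Pictures are saved under pics/ and viewed, at most 10 in all, crops included, and the job is handed in when it is done.

Besides the shell and the picture viewer there is one more tool, called in YAML: its name, and indented under it one key for each argument. jog_arm: Moves the arm, as the interface text tells. Its arguments: {"type":"object","properties":{"travel":{"type":"array"},"dr":{"type":"array"},"claw":{"type":"array"},"newtons":{"type":"number"}},"required":["travel","dr","claw"]}

```bash
mkdir -p pics
cat > h.py <<'E'
import numpy as np, cv2
from scipy.spatial.transform import Rotation as R
from plant import r
def cap(n):
    s=r.get_state(); c=r.capture(n); c['s']=s; return c
def att(a):
    a=np.array(a,float)
    if a.shape==(3,3): return a
    if a.size==3: return R.from_euler('xyz',a,degrees=True).as_matrix()
    raise Exception(str(a))
def T(c):
    if 'hand_eye' in c:
        M=np.eye(4);M[:3,:3]=att(c['s']['eef_rot']);M[:3,3]=c['s']['tcp_pos'];return M@np.array(c['hand_eye'])
    M=np.eye(4);M[:3,:3]=att(c['attitude']);M[:3,3]=c['position'];return M
def cloud(c):
    v,u=np.mgrid[:480,:640];z=c['range_z']
    P=np.stack([(u-c['cx'])/c['fx']*z,-(v-c['cy'])/c['fy']*z,-z],-1)
    M=T(c);W=P@M[:3,:3].T+M[:3,3];W[z==0]=np.nan;return W
def plane(c,u,v,z):
    M=T(c);d=M[:3,:3]@np.array([(u-c['cx'])/c['fx'],-(v-c['cy'])/c['fy'],-1]);o=M[:3,3]
    return o+d*(z-o[2])/d[2]
E
python3 - <<'E'
from h import *
s=r.get_state();print({k:s[k] for k in('time_s','tcp_pos','eef_rot','contact_force')})
for n in('scene','top'):
    c=cap(n);cv2.imwrite(f'pics/{n}0.png',c['pixels'][:,:,::-1])
    print(n,c['position'],c['attitude'],c['fx'],[k for k in c])
    W=cloud(c);
    for o in('feeder','plunger_top','vstop','blank_1','spool','pin_tin','thimble','beeswax'):
        for g in r.regions_of(o,n)[:3]:
            w=W[g['pixels']];print(o,round(g['conf'],2),np.round(g['extent']),np.round(np.nanmedian(w,0),3),np.round(np.nanmax(w[:,2]),3))
        if o in('feeder','plunger_top','vstop'):
            for t in r.tip_of(o,n)[:2]:print('  tip',t['at'],round(t['conf'],2),plane(c,*t['at'],.064 if o[0]=='p' else 0).round(4))
E
```

```text
{'time_s': 0.0, 'tcp_pos': array([ 0.26750574, -0.61920954,  0.22562128]), 'eef_rot': array([ 1.79906996e+02, -8.11206977e-03, -1.56639717e+02]), 'contact_force': array([0.23200554, 0.47519504, 0.27415411])}
scene [0.01208237 0.5168874  0.7112133 ] [  44.41324418    0.92997912 -122.40685002] 444.89403728022813 ['pixels', 'range_z', 'fx', 'fy', 'cx', 'cy', 'position', 'attitude', 's']
feeder 0.82 [320. 246. 371. 293.] [0.478 0.177 0.038] 0.066
feeder 0.3 [369. 193. 390. 210.] [ 0.629 -0.013  0.014] 0.02
  tip [336.8, 280.5] 0.86 [0.4881 0.197  0.    ]
plunger_top 0.5 [345. 246. 358. 259.] [0.488 0.164 0.063] 0.066
  tip [352.9, 254.0] 0.6 [0.4834 0.1626 0.064 ]
vstop 0.81 [272. 272. 303. 294.] [0.549 0.288 0.01 ] 0.015
vstop 0.64 [344. 250. 357. 259.] [0.488 0.164 0.063] 0.066
  tip [287.3, 284.6] 0.75 [0.5342 0.287  0.    ]
blank_1 0.69 [396. 273. 408. 288.] [0.41  0.091 0.008] 0.012
blank_1 0.64 [414. 236. 443. 264.] [0.436 0.006 0.027] 0.031
blank_1 0.61 [368. 289. 386. 304.] [0.405 0.154 0.008] 0.011
spool 0.92 [320. 234. 336. 265.] [0.541 0.19  0.041] 0.061
pin_tin 0.82 [411. 234
[... 331 characters left out ...]
']
feeder 0.65 [310. 269. 370. 304.] [0.486 0.168 0.041] 0.069
  tip [324.5, 286.0] 0.63 [0.4805 0.2039 0.    ]
plunger_top 0.52 [344. 270. 361. 290.] [0.49  0.161 0.065] 0.069
  tip [351.0, 279.9] 0.79 [0.4894 0.1657 0.064 ]
vstop 0.56 [253. 219. 299. 251.] [0.551 0.295 0.011] 0.018
  tip [276.3, 242.8] 0.59 [0.5338 0.2932 0.    ]
blank_1 0.69 [313. 274. 334. 292.] [0.48  0.205 0.033] 0.039
blank_1 0.56 [340. 332. 356. 347.] [0.405 0.152 0.009] 0.013
blank_1 0.54 [376. 337. 402. 354.] [0.41  0.088 0.009] 0.014
spool 0.91 [335. 233. 361. 259.] [0.544 0.184 0.058] 0.064
pin_tin 0.88 [431. 316. 476. 357.] [ 0.442 -0.002  0.028] 0.034
beeswax 0.83 [197. 194. 223. 221.] [0.565 0.407 0.016] 0.022
```

Run:
```python
import cv2
a=cv2.imread('pics/top0.png')[170:370,170:490];cv2.imwrite('pics/topc.png',cv2.resize(a,None,fx=2.5,fy=2.5,interpolation=2))
```

```text
(no output)
```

View pics/topc.png

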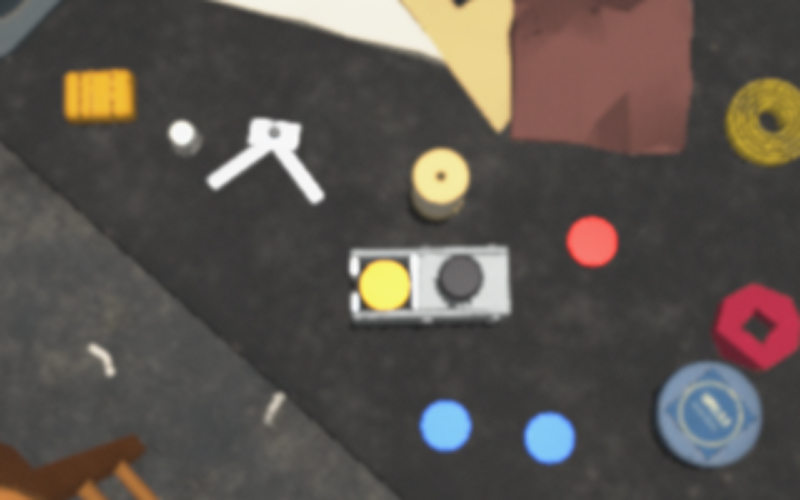

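The top view shows the feeder with its brass stack at about (385,285), the knob at (460,275) and the V-stop at about (270,150). The spool is at (440,180), and the blue and red discs are decoys. I'm moving in for a closer look with the wrist camera.

jog_arm:
  travel:
    - [-0.75, 0.81, -0.15]
    - [-0.75, 0.81, -0.15]
    - [-0.75, 0.81, -0.15]
    - [-0.75, 0.81, -0.15]
    - [-0.75, 0.81, -0.15]
    - [-0.75, 0.81, -0.15]
    - [-0.75, 0.81, -0.15]
    - [-0.75, 0.81, -0.15]
    - [-0.75, 0.81, -0.15]
    - [-0.75, 0.81, -0.15]
  dr:
    - [0, 0, -0.19]
    - [0, 0, -0.19]
    - [0, 0, -0.19]
    - [0, 0, -0.19]
    - [0, 0, -0.19]
    - [0, 0, -0.19]
    - [0, 0, -0.19]
    - [0, 0, -0.19]
    - [0, 0, -0.19]
    - [0, 0, -0.19]
  claw: [0, 0, 0, 0, 0, 0, 0, 0, 0, 0]

```text
time_s: 2.45
tcp_pos: [0.4526, -0.096, 0.3023]
eef_rot: [-179.9, 0.0, -87.9]
contact_force: [0.1, -0.0, 0.0]
gripper_width: 0.0007
gripper_force: 0.0
```

```bash
cat >> h.py <<'E'
def go(p,yaw=None):
    s=r.get_state();M=att(s['eef_rot']);d=M.T@(np.array(p)-s['tcp_pos'])/.5
    print('now',s['time_s'],np.round(s['tcp_pos'],4),np.round(s['eef_rot'],2),'travel',d.round(4),end=' ')
    if yaw is not None:
        v=(R.from_matrix(M).inv()*R.from_euler('xyz',[180,0,yaw],degrees=True)).as_rotvec(degrees=True)/360;print('dr',v.round(4),end='')
    print()
E
python3 - <<'E'
from h import *
c=cap('wrist');print(np.round(c['hand_eye'],4),c['fx'],c['cx'],c['cy'])
go([.49,.19,.3],-88)
E
```

```text
[[-9.000e-04  9.547e-01  2.977e-01  8.100e-02]
 [ 1.000e+00  1.000e-03  1.000e-04 -5.000e-04]
 [-2.000e-04  2.977e-01 -9.547e-01 -1.585e-01]
 [ 0.000e+00  0.000e+00  0.000e+00  1.000e+00]] 364.4088683367629 320.23284540937914 239.08161919131447
now 2.5 [ 0.4518 -0.0974  0.3019] [-1.7996e+02  1.0000e-02 -8.8010e+01] travel [-0.5719 -0.0962  0.004 ] dr [-0.0001  0.     -0.    ]
```

jog_arm:
  travel:
    - [-0.63, -0.13, 0.2]
    - [-0.63, -0.13, 0.2]
    - [-0.63, -0.13, 0.2]
    - [-0.63, -0.13, 0.2]
    - [-0.63, -0.13, 0.2]
    - [-0.63, -0.13, 0.2]
    - [-0.63, -0.13, 0.2]
    - [-0.63, -0.13, 0.2]
    - [-0.63, -0.13, 0.2]
    - [-0.63, -0.13, 0.2]
  dr:
    - [0, 0, 0]
    - [0, 0, 0]
    - [0, 0, 0]
    - [0, 0, 0]
    - [0, 0, 0]
    - [0, 0, 0]
    - [0, 0, 0]
    - [0, 0, 0]
    - [0, 0, 0]
    - [0, 0, 0]
  claw: [0, 0, 0, 0, 0, 0, 0, 0, 0, 0]

```text
time_s: 3.75
tcp_pos: [0.5067, 0.2169, 0.2022]
eef_rot: [-180.0, 0.0, -88.3]
contact_force: [1.0, 0.3, -0.2]
gripper_width: 0.0004
gripper_force: 0.0
```

Run:
```python
from h import *
c=cap('wrist');cv2.imwrite('pics/w1.png',c['pixels'][:,:,::-1]);W=cloud(c);np.save('w1.npy',W)
for o,z in(('feeder',0),('plunger_top',.064),('vstop',0),('blank_1',.032),('spool',.058)):
    for g in r.regions_of(o,'wrist')[:3]:
        w=W[g['pixels']];print(o,round(g['conf'],2),np.round(g['extent']),np.round(np.nanmedian(w,0),4))
        if o=='feeder' and g['conf']>.5:
            m=(w[:,2]>.036)&(w[:,2]<.046);q=w[m,:2].astype(np.float32)
            b=cv2.minAreaRect(q);print('rect',b,cv2.boxPoints(b).round(4).tolist())
    for t in r.tip_of(o,'wrist')[:2]:print('  tip',t['at'],round(t['conf'],2),plane(c,*t['at'],z).round(4))
v,u=np.mgrid[:480,:640]
m=(W[...,2]>.058)&(W[...,2]<.07)&(abs(W[...,0]-.488)<.03)&(abs(W[...,1]-.164)<.03)
print('knob',(W[m].min(0)+W[m].max(0))/2,np.ptp(W[m],axis=0))
print('bench z',np.nanmedian(W[300:460,100:250,2]))
```

```text
feeder 0.66 [312. 117. 376. 235.] [0.4909 0.1653 0.0404]
rect ((0.4875093102455139, 0.17908024787902832), (0.04215052351355553, 0.09502667188644409), 12.513002395629883) [[0.45660001039505005, 0.22089999914169312], [0.4772000014781952, 0.12809999287128448], [0.5184000134468079, 0.13729999959468842], [0.49779999256134033, 0.23000000417232513]]
feeder 0.59 [322. 145. 356. 176.] [0.4921 0.1614 0.0643]
rect ((0.5000385046005249, 0.1529272347688675), (0.006546637509018183, 0.0), -139.3318634033203) [[0.5024999976158142, 0.1551000028848648], [0.5024999976158142, 0.1551000028848648], [0.4975999891757965, 0.15080000460147858], [0.4975999891757965, 0.15080000460147858]]
  tip [347.2, 197.3] 0.65 [0.4808 0.204  0.    ]
plunger_top 0.61 [326. 144. 358. 177.] [0.4917 0.1614 0.0643]
  tip [340.3, 159.3] 0.65 [0.4929 0.1614 0.064 ]
vstop 0.94 [255. 245. 300. 292.] [0.5564 0.2846 0.0103]
  tip [293.5, 278.9] 0.6 [0.5339 0.2941 0.    ]
blank_1 0.89 [411. 132. 447. 165.] [0.4075 0.1527 0.0085]
blank_1 0.66 [275.  43. 305.  80.] [0.5369 0.0836 0.0084]
blank_1 0.56 [335. 190. 364. 217.] [0.4824 0.205  0.0325]
  tip [351.1, 202.3] 0.9 [0.4795 0.2024 0.032 ]
  tip [429.1, 72.3] 0.8 [0.421  0.0916 0.032 ]
spool 0.64 [252. 161. 295. 205.] [0.5484 0.1825 0.0582]
  tip [275.8, 176.6] 0.6 [0.5452 0.1774 0.058 ]
knob [0.49186094 0.16218662 0.06276211] [0.0266545  0.02702602 0.00797487]
bench z 0.2921801194137618
```

View pics/w1.png

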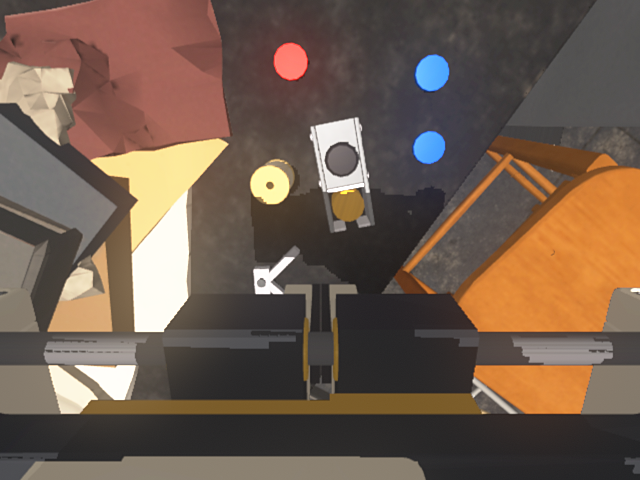

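The wrist view shows the feeder at yaw ≈ -77.5°, with the knob at (340,160) and the brass stack at (350,203). The V-stop at (275,272) is partly hidden by the gripper. Next I'll go above the knob.

Run:
```python
from h import *
go([.4915,.162,.072],-88)
```

```text
now 4.3 [0.5065 0.2178 0.2015] [179.99  -0.   -88.23] travel [0.1105 0.0335 0.259 ] dr [ 0.     -0.     -0.0006]
```

jog_arm:
  travel:
    - [0.11, 0.0335, 0]
    - [0.11, 0.0335, 0]
    - [0.11, 0.0335, 0.05]
    - [0.11, 0.0335, 0.1]
    - [0.11, 0.0335, 0.15]
    - [0.11, 0.0335, 0.2]
    - [0.11, 0.0335, 0.23]
    - [0.11, 0.0335, 0.25]
    - [0.11, 0.0335, 0.258]
    - [0.11, 0.0335, 0.258]
  dr:
    - [0, 0, 0]
    - [0, 0, 0]
    - [0, 0, 0]
    - [0, 0, 0]
    - [0, 0, 0]
    - [0, 0, 0]
    - [0, 0, 0]
    - [0, 0, 0]
    - [0, 0, 0]
    - [0, 0, 0]
  claw: [0, 0, 0, 0, 0, 0, 0, 0, 0, 0]

```text
time_s: 5.55
tcp_pos: [0.4918, 0.1624, 0.0728]
eef_rot: [-180.0, 0.0, -88.2]
contact_force: [0.9, -0.7, 1.2]
gripper_width: 0.0006
gripper_force: 0.0
```

jog_arm:
  travel:
    - [0, 0, 0.006]
    - [0, 0, 0.012]
    - [0, 0, 0.016]
    - [0, 0, 0.019]
    - [0, 0, 0.022]
    - [0, 0, 0.025]
    - [0, 0, 0.028]
    - [0, 0, 0.031]
    - [0, 0, 0.034]
    - [0, 0, 0.037]
  dr:
    - [0, 0, 0]
    - [0, 0, 0]
    - [0, 0, 0]
    - [0, 0, 0]
    - [0, 0, 0]
    - [0, 0, 0]
    - [0, 0, 0]
    - [0, 0, 0]
    - [0, 0, 0]
    - [0, 0, 0]
  claw: [0, 0, 0, 0, 0, 0, 0, 0, 0, 0]

```text
time_s: 6.8
tcp_pos: [0.4916, 0.1622, 0.0551]
eef_rot: [-180.0, -0.0, -88.2]
contact_force: [-4.4, 0.1, 9.7]
gripper_width: 0.0003
gripper_force: 5.0
```

jog_arm:
  travel:
    - [0, 0, 0.003]
    - [0, 0, 0.006]
    - [0, 0, 0.009]
    - [0, 0, 0.012]
    - [0, 0, 0.015]
    - [0, 0, 0.018]
    - [0, 0, 0.02]
    - [0, 0, 0.022]
    - [0, 0, 0.023]
    - [0, 0, 0.024]
  dr:
    - [0, 0, 0]
    - [0, 0, 0]
    - [0, 0, 0]
    - [0, 0, 0]
    - [0, 0, 0]
    - [0, 0, 0]
    - [0, 0, 0]
    - [0, 0, 0]
    - [0, 0, 0]
    - [0, 0, 0]
  claw: [0, 0, 0, 0, 0, 0, 0, 0, 0, 0]

```text
time_s: 8.05
tcp_pos: [0.4917, 0.1622, 0.044]
eef_rot: [-180.0, -0.0, -88.2]
contact_force: [-9.3, -1.5, 27.9]
gripper_width: 0.0005
gripper_force: 13.8
```

The force rose to 28 N at z = 0.044, so the plunger is on its stop. Releasing it and backing off towards -y for an unobstructed view.

jog_arm:
  travel:
    - [0, 0, -0.01]
    - [0, 0, -0.02]
    - [0, 0, -0.035]
    - [0, 0, -0.05]
    - [0, 0, -0.07]
    - [0, 0, -0.12]
    - [0.05, 0, -0.22]
    - [0.15, 0, -0.3]
    - [0.25, 0, -0.3]
    - [0.3, 0, -0.3]
  dr:
    - [0, 0, 0]
    - [0, 0, 0]
    - [0, 0, 0]
    - [0, 0, 0]
    - [0, 0, 0]
    - [0, 0, 0]
    - [0, 0, 0]
    - [0, 0, 0]
    - [0, 0, 0]
    - [0, 0, 0]
  claw: [0, 0, 0, 0, 0, 0, 0, 0, 0, 0]

```text
time_s: 9.3
tcp_pos: [0.496, 0.0105, 0.1931]
eef_rot: [-179.9, 0.0, -88.3]
contact_force: [-0.1, -0.4, -0.8]
gripper_width: 0.0005
gripper_force: 0.0
```

Run:
```python
from h import *
c=cap('top');cv2.imwrite('pics/t2.png',cv2.resize(c['pixels'][170:370,170:490,::-1],None,fx=2.5,fy=2.5,interpolation=2));W=cloud(c);np.save('t2.npy',W)
for o in('feeder','plunger_top','vstop','blank_1'):
    for g in r.regions_of(o,'top')[:4]:
        w=W[g['pixels']];print(o,round(g['conf'],2),np.round(g['extent']),np.round(np.nanmedian(w,0),4))
        if o=='vstop':
            b=cv2.minAreaRect(w[w[:,2]>.005][:,:2].astype(np.float32));print(b)
    for t in r.tip_of(o,'top')[:3]:print('  tip',t['at'],round(t['conf'],2),plane(c,*t['at'],.0).round(4))
go([.47,.2,.2])
```

```text
now 9.75 [0.4962 0.013  0.192 ] [179.99  -0.   -88.17] travel [-0.3754  0.0404 -0.0161]
```

View pics/t2.png

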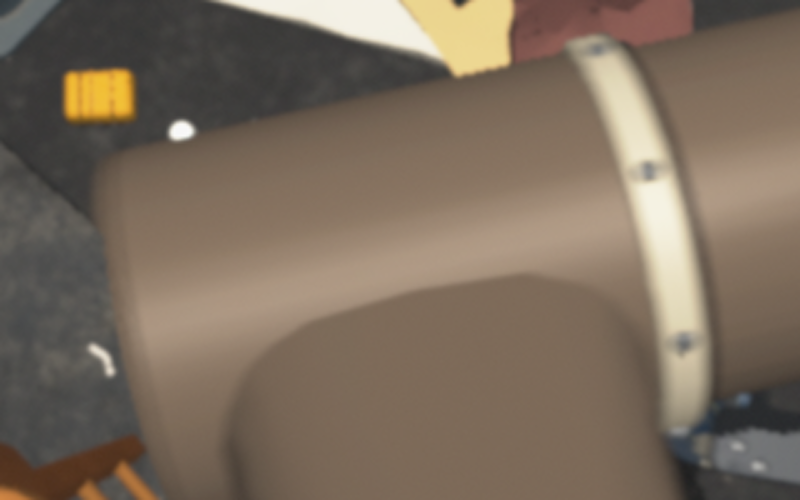

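The upper arm blocks the top view here, so I'm moving beyond the V-stop to use the wrist camera.

jog_arm:
  travel:
    - [-0.65, -0.03, 0]
    - [-0.65, -0.03, 0]
    - [-0.65, -0.03, 0]
    - [-0.65, -0.03, 0]
    - [-0.65, -0.03, 0]
    - [-0.65, -0.03, 0]
    - [-0.65, -0.03, 0]
    - [-0.65, -0.03, 0]
    - [-0.65, -0.03, 0]
    - [-0.65, -0.03, 0]
  dr:
    - [0, 0, 0]
    - [0, 0, 0]
    - [0, 0, 0]
    - [0, 0, 0]
    - [0, 0, 0]
    - [0, 0, 0]
    - [0, 0, 0]
    - [0, 0, 0]
    - [0, 0, 0]
    - [0, 0, 0]
  claw: [0, 0, 0, 0, 0, 0, 0, 0, 0, 0]

```text
time_s: 11.0
tcp_pos: [0.5013, 0.3368, 0.1924]
eef_rot: [-180.0, 0.0, -88.3]
contact_force: [0.6, 1.3, 0.3]
gripper_width: 0.0005
gripper_force: 0.0
```

Run:
```python
from h import *
c=cap('wrist');cv2.imwrite('pics/w2.png',c['pixels'][:,:,::-1]);W=cloud(c);np.save('w2.npy',W);print(c['s']['tcp_pos'])
for o,z in(('feeder',0),('plunger_top',.064),('vstop',0),('blank_1',.0),('thimble',0)):
    for g in r.regions_of(o,'wrist')[:4]:
        w=W[g['pixels']];print(o,round(g['conf'],2),np.round(g['extent']),np.round(np.nanmedian(w,0),4))
        if o=='vstop':
            q=w[(w[:,2]>.006)&(w[:,2]<.02)][:,:2].astype(np.float32);np.save('v.npy',q);h=cv2.convexHull(q);print(cv2.approxPolyDP(h,.004,True).round(4).tolist())
    for t in r.tip_of(o,'wrist')[:4]:print('  tip',t['at'],round(t['conf'],2),plane(c,*t['at'],z).round(4))
```

```text
[0.50132395 0.33677446 0.19242565]
feeder 0.88 [312.   0. 381.  94.] [0.4876 0.1862 0.0397]
vstop 0.98 [244. 125. 296. 205.] [0.553  0.2931 0.0104]
[[[0.5331000089645386, 0.2563000023365021]], [[0.5738999843597412, 0.2800999879837036]], [[0.5722000002861023, 0.3093000054359436]], [[0.5291000008583069, 0.3280999958515167]], [[0.5278000235557556, 0.2605000138282776]]]
vstop 0.17 [340. 106. 373. 139.] [0.4715 0.2529 0.0084]
[[[0.48590001463890076, 0.2498999983072281]], [[0.4778999984264374, 0.2669000029563904]], [[0.4652000069618225, 0.26649999618530273]], [[0.45739999413490295, 0.25760000944137573]], [[0.4650000035762787, 0.23999999463558197]], [[0.478300005197525, 0.24040000140666962]]]
  tip [286.3, 163.0] 0.59 [0.5354 0.2908 0.    ]
blank_1 0.86 [341. 106. 373. 140.] [0.4715 0.2531 0.0084]
blank_1 0.7 [420.   1. 459.  22.] [0.408  0.1605 0.0083]
blank_1 0.58 [336.  46. 370.  84.] [0.4813 0.2089 0.0269]
  tip [350.3, 63.8] 0.86 [0.4794 0.2035 0.    ]
  tip [346.4, 64.3] 0.6 [0.4828 0.204  0.    ]
  tip [359.6, 122.3] 0.57 [0.4682 0.2521 0.    ]
thimble 0.86 [258. 213. 277. 237.] [0.552  0.3476 0.02  ]
thimble 0.41 [244. 126. 295. 204.] [0.553  0.2939 0.0104]
  tip [266.2, 226.5] 0.62 [0.5554 0.3537 0.    ]
```

View pics/w2.png

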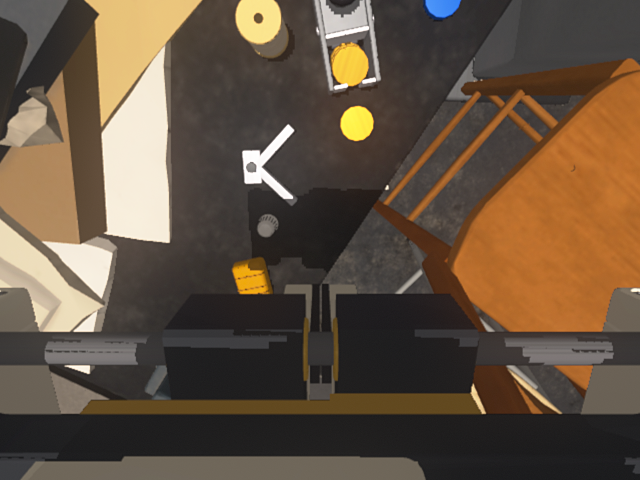

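The wrist view shows the ejected blank flat at (358,123), three blanks still in the magazine, and the V-stop at (270,163). I'll fit the V-stop pose and check the clearances.

Run:
```python
from h import *
from scipy.optimize import least_squares
q=np.load('v.npy').astype(float);W=np.load('w2.npy')
def loc(p):
    c,s=np.cos(p[2]),np.sin(p[2]);return (q-p[:2])@np.array([[c,-s],[s,c]])
def f(p):
    l=loc(p);a=(l[:,0]+abs(l[:,1]))/2**.5-.019
    return np.where(l[:,0]<.012,np.maximum(abs(a)-.0035,0),0)
best=min((least_squares(f,[.5355,.292,np.radians(a)],x_scale=[.01,.01,.1],diff_step=1e-3) for a in(-4,0,4,8,12)),key=lambda b:b.cost)
p=best.x;l=loc(p);print('seat',p[:2].round(4),np.degrees(p[2]).round(1),best.cost,'min x',l[:,0].min(),'y',l[:,1].min(),l[:,1].max(),len(q))
m=(W[...,2]>.005)&(W[...,2]<.0115)&(np.hypot(W[...,0]-.4715,W[...,1]-.2535)<.022);b=W[m][:,:2].astype(np.float32)
print('blank',cv2.minEnclosingCircle(b),b.mean(0))
B=b.mean(0);d=p[:2]-B;L=np.hypot(*d);u=d/L;n=np.array([-u[1],u[0]]);print('dist',L,'ang',np.degrees(np.arctan2(d[1],d[0])))
C=B-u*.043;a=(W[...,:2]-C)@u;t=(W[...,:2]-C)@n
for a0,a1,tt in((-.10,.17,.045),):
    k=(a>a0)&(a<a1)&(abs(t)<tt)&(W[...,2]<.15);print('max z under body sweep',np.nanmax(W[k][:,2]),W[k][np.nanargmax(W[k][:,2])])
go([C[0],C[1],.06],np.degrees(np.arctan2(d[1],d[0]))-90); print('C',C,'u',u)
```

```text
seat [ 0.0574 -0.0868] -4.3 0.0 min x 0.3730132462210847 y 0.35544474406179083 0.38469409338207894 890
blank ((0.47133830189704895, 0.2533942461013794), 0.015058106742799282) [0.47154823 0.25323167]
dist 0.5358571989733717 ang -140.61595420917047
max z under body sweep 0.044394104343676744 [0.46189698 0.21179148 0.0443941 ]
now 11.55 [0.5011 0.3376 0.192 ] [180.    -0.   -88.23] travel [ 0.1144 -0.0038  0.2641] dr [-0.     -0.      0.3955]
C [0.50478337 0.28051583] u [-0.77291029 -0.63451532]
```

Run:
```python
from h import *
q=np.load('v.npy').astype(float);W=np.load('w2.npy');B=np.array([.4714,.2533])
res=[]
for x in np.arange(.529,.543,.0005):
  for y in np.arange(.286,.298,.0005):
    for g in range(-6,15):
      c,s=np.cos(np.radians(g)),np.sin(np.radians(g));l=(q-[x,y])@np.array([[c,-s],[s,c]])
      e=np.maximum(abs((l[:,0]+abs(l[:,1]))/2**.5-.019)-.004,0);v=(abs(l[:,1])-l[:,0])/2**.5-.0325
      res.append((np.where(l[:,0]<.014,np.minimum(e+np.maximum(v,0),.01)-.0,0).sum()-.002*(l[:,0]<.014).sum(),x,y,g))
res.sort();print(res[:6]);P=np.mean([t[1:] for t in res[:10]],0);print('seat',P)
d=P[:2]-B;L=np.hypot(*d);u=d/L;n=np.array([-u[1],u[0]]);print('dist',L,'ang',np.degrees(np.arctan2(d[1],d[0])))
C=B-u*.043;a=(W[...,:2]-C)@u;t=(W[...,:2]-C)@n
k=(a>-.10)&(a<.17)&(abs(t)<.045)&(W[...,2]<.15);print('max z',np.nanmax(W[k][:,2]),W[k][np.nanargmax(W[k][:,2])])
go([C[0],C[1],.1],np.degrees(np.arctan2(d[1],d[0]))-90); print('C',C,'u',u)
```

```text
[(np.float64(7.119999999999998), np.float64(0.529), np.float64(0.286), -6), (np.float64(7.119999999999998), np.float64(0.529), np.float64(0.286), -5), (np.float64(7.119999999999998), np.float64(0.529), np.float64(0.286), -4), (np.float64(7.119999999999998), np.float64(0.529), np.float64(0.286), -3), (np.float64(7.119999999999998), np.float64(0.529), np.float64(0.286), -2), (np.float64(7.119999999999998), np.float64(0.529), np.float64(0.286), -1)]
seat [ 0.529  0.286 -1.5  ]
dist 0.06623480957925373 ang 29.583938519363755
max z 0.044394104343676744 [0.46189698 0.21179148 0.0443941 ]
now 11.55 [0.5011 0.3376 0.192 ] [180.    -0.   -88.23] travel [0.2069 0.1406 0.1841] dr [ 0.     -0.     -0.0773]
C [0.43400577 0.23207098] u [0.86963336 0.49369811]
```

`v.npy` was overwritten by the second, false detection, so I'll rebuild the points from the saved cloud.

Run:
```python
from h import *
W=np.load('w2.npy');B=np.array([.4714,.2533])
m=(W[...,2]>.006)&(W[...,2]<.02)&(W[...,0]>.515)&(W[...,0]<.58)&(W[...,1]>.25)&(W[...,1]<.334);q=W[m][:,:2].astype(float);print(len(q))
res=[]
for x in np.arange(.529,.543,.0005):
  for y in np.arange(.286,.298,.0005):
    for g in range(-6,15):
      c,s=np.cos(np.radians(g)),np.sin(np.radians(g));l=(q-[x,y])@np.array([[c,-s],[s,c]])
      e=np.maximum(abs((l[:,0]+abs(l[:,1]))/2**.5-.019)-.004,0);v=(abs(l[:,1])-l[:,0])/2**.5-.0325
      res.append((np.where(l[:,0]<.014,np.minimum(e+np.maximum(v,0),.01),0).sum()-.002*(l[:,0]<.014).sum(),x,y,g))
res.sort();print(np.round(res[:6],4));P=np.mean([t[1:] for t in res[:10]],0);print('seat',P)
d=P[:2]-B;L=np.hypot(*d);u=d/L;n=np.array([-u[1],u[0]]);print('dist',L,'ang',np.degrees(np.arctan2(d[1],d[0])))
C=B-u*.043;a=(W[...,:2]-C)@u;t=(W[...,:2]-C)@n
k=(a>-.10)&(a<.17)&(abs(t)<.045)&(W[...,2]<.15);print('max z',np.nanmax(W[k][:,2]),W[k][np.nanargmax(W[k][:,2])])
go([C[0],C[1],.1],np.degrees(np.arctan2(d[1],d[0]))-90); print('C',C,'u',u)
```

```text
1410
[[-1.2524  0.537   0.2925  1.    ]
 [-1.2477  0.537   0.2925  2.    ]
 [-1.2475  0.537   0.292   1.    ]
 [-1.2461  0.537   0.293   2.    ]
 [-1.2421  0.537   0.293   3.    ]
 [-1.2408  0.537   0.293   1.    ]]
seat [0.53695 0.2928  2.4    ]
dist 0.0765313824519059 ang 31.072891218209612
max z 0.044394104343676744 [0.46189698 0.21179148 0.0443941 ]
now 11.55 [0.5011 0.3376 0.192 ] [180.    -0.   -88.23] travel [0.2089 0.1396 0.1841] dr [ 0.     -0.     -0.0814]
C [0.43457001 0.23110649] u [0.85651138 0.51612814]
```

jog_arm:
  travel:
    - [0.209, 0.1396, 0]
    - [0.209, 0.1396, 0]
    - [0.209, 0.1396, 0]
    - [0.209, 0.1396, 0.05]
    - [0.209, 0.1396, 0.1]
    - [0.209, 0.1396, 0.15]
    - [0.209, 0.1396, 0.2]
    - [0.209, 0.1396, 0.25]
    - [0.209, 0.1396, 0.28]
    - [0.209, 0.1396, 0.28]
  dr:
    - [0, 0, -0.0814]
    - [0, 0, -0.0814]
    - [0, 0, -0.0814]
    - [0, 0, -0.0814]
    - [0, 0, -0.0814]
    - [0, 0, -0.0814]
    - [0, 0, -0.0814]
    - [0, 0, -0.0814]
    - [0, 0, -0.0814]
    - [0, 0, -0.0814]
  claw: [0, 0, 0, 0, 0, 0, 0, 0, 0, 0]

```text
time_s: 12.8
tcp_pos: [0.4341, 0.2305, 0.0512]
eef_rot: [179.9, -0.0, -58.9]
contact_force: [-0.4, -0.2, -0.0]
gripper_width: -0.0001
gripper_force: 0.0
```

Run:
```python
from h import *
c=cap('wrist');cv2.imwrite('pics/w3.png',c['pixels'][:,:,::-1]);W=cloud(c)
m=(W[...,2]>.005)&(W[...,2]<.0115)&(np.hypot(W[...,0]-.4715,W[...,1]-.2535)<.022);b=W[m][:,:2].astype(np.float32)
print('blank',cv2.minEnclosingCircle(b),b.mean(0))
go([.4346,.2311,.0045],-58.9)
```

```text
blank ((0.47180813550949097, 0.2527899444103241), 0.015322803519666195) [0.47176436 0.25215235]
now 12.85 [0.4345 0.2309 0.052 ] [ 1.7995e+02 -2.0000e-02 -5.8920e+01] travel [-0.0003 -0.0003  0.095 ] dr [ 0.0001 -0.0001 -0.    ]
```

View pics/w3.png

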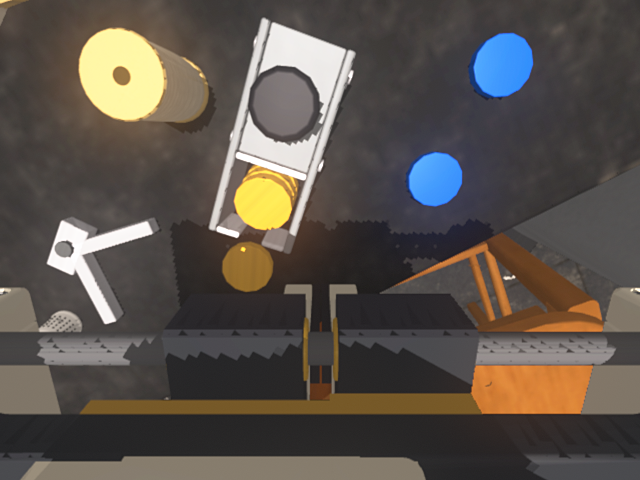

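The blank is at (247,267), free of the feeder. The fingers are at (320,320) and the push is along image left (tool -y). Descending behind the blank.

jog_arm:
  travel:
    - [0, 0, 0.02]
    - [0, 0, 0.04]
    - [0, 0, 0.06]
    - [0, 0, 0.075]
    - [0, 0, 0.085]
    - [0, 0, 0.09]
    - [0, 0, 0.093]
    - [0, 0, 0.094]
    - [0, 0, 0.094]
    - [0, 0, 0.094]
  dr:
    - [0, 0, 0]
    - [0, 0, 0]
    - [0, 0, 0]
    - [0, 0, 0]
    - [0, 0, 0]
    - [0, 0, 0]
    - [0, 0, 0]
    - [0, 0, 0]
    - [0, 0, 0]
    - [0, 0, 0]
  claw: [0, 0, 0, 0, 0, 0, 0, 0, 0, 0]

```text
time_s: 14.1
tcp_pos: [0.4346, 0.2311, 0.0052]
eef_rot: [-180.0, 0.0, -58.9]
contact_force: [0.4, -0.6, -0.0]
gripper_width: 0.0005
gripper_force: 0.0
```

jog_arm:
  travel:
    - [0, -0.008, 0]
    - [0, -0.016, 0]
    - [0, -0.024, 0]
    - [0, -0.032, 0]
    - [0, -0.04, 0]
    - [0, -0.048, 0]
    - [0, -0.056, 0]
    - [0, -0.064, 0]
    - [0, -0.072, 0]
    - [0, -0.08, 0]
  dr:
    - [0, 0, 0]
    - [0, 0, 0]
    - [0, 0, 0]
    - [0, 0, 0]
    - [0, 0, 0]
    - [0, 0, 0]
    - [0, 0, 0]
    - [0, 0, 0]
    - [0, 0, 0]
    - [0, 0, 0]
  claw: [0, 0, 0, 0, 0, 0, 0, 0, 0, 0]

```text
time_s: 15.35
tcp_pos: [0.469, 0.2518, 0.0051]
eef_rot: [180.0, 0.0, -58.9]
contact_force: [-0.8, 1.3, -0.0]
gripper_width: 0.0004
gripper_force: 0.2
```

Run:
```python
from h import *
for n in('scene','top'):
    c=cap(n);W=cloud(c);x,y,z=[W[...,i] for i in range(3)]
    for g in r.regions_of('blank_1',n)[:5]:
        w=W[g['pixels']];print(n,round(g['conf'],2),np.round(g['extent']),np.round(np.nanmedian(w,0),4))
    if n=='scene':cv2.imwrite('pics/s4.png',cv2.resize(c['pixels'][200:340,200:420,::-1],None,fx=3.5,fy=3.5,interpolation=2))
go([.4346,.2311,.005])
```

```text
scene 0.74 [369. 289. 384. 304.] [0.4052 0.1546 0.0079]
scene 0.6 [364. 236. 377. 247.] [0.5355 0.0839 0.0076]
scene 0.42 [395. 274. 406. 285.] [0.4096 0.0909 0.0082]
top 0.79 [397. 256. 416. 276.] [0.5346 0.083  0.0091]
top 0.65 [379. 333. 401. 352.] [0.41   0.089  0.0092]
top 0.64 [337. 332. 357. 346.] [0.4057 0.1531 0.0092]
top 0.59 [319. 275. 330. 291.] [0.4811 0.2022 0.029 ]
top 0.39 [435. 314. 476. 358.] [ 0.4418 -0.0015  0.028 ]
now 15.55 [0.4689 0.2517 0.0051] [-179.99    0.    -58.93] travel [-0.0001  0.08    0.0001]
```

View pics/s4.png

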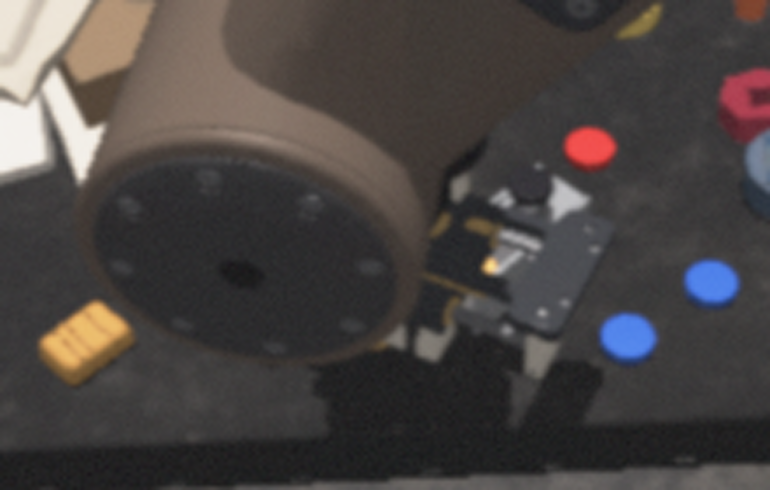

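The arm hides the blank from both fixed cameras. I'll keep pushing along the line, then feel for the stop.

jog_arm:
  travel:
    - [0, -0.008, 0]
    - [0, -0.016, 0]
    - [0, -0.024, 0]
    - [0, -0.032, 0]
    - [0, -0.04, 0]
    - [0, -0.048, 0]
    - [0, -0.056, 0]
    - [0, -0.064, 0]
    - [0, -0.07, 0]
    - [0, -0.076, 0]
  dr:
    - [0, 0, 0]
    - [0, 0, 0]
    - [0, 0, 0]
    - [0, 0, 0]
    - [0, 0, 0]
    - [0, 0, 0]
    - [0, 0, 0]
    - [0, 0, 0]
    - [0, 0, 0]
    - [0, 0, 0]
  claw: [0, 0, 0, 0, 0, 0, 0, 0, 0, 0]

```text
time_s: 16.8
tcp_pos: [0.5015, 0.2713, 0.0051]
eef_rot: [180.0, -0.0, -58.9]
contact_force: [-0.2, -0.2, 0.1]
gripper_width: 0.0007
gripper_force: 0.2
```

Run:
```python
from h import *
c=cap('wrist');cv2.imwrite('pics/w5.png',c['pixels'][:,:,::-1]);W=cloud(c)
for g in r.regions_of('blank_1','wrist')[:4]:
    w=W[g['pixels']];print(round(g['conf'],2),np.round(g['extent']),np.round(np.nanmedian(w,0),4))
print(r.get_state()['contact_force'])
```

```text
0.88 [414. 188. 488. 258.] [0.482  0.2073 0.0271]
0.84 [231. 270. 286. 295.] [0.5326 0.2762 0.0082]
0.68 [600. 158. 638. 229.] [0.4169 0.1593 0.0079]
0.62 [434. 177. 476. 196.] [0.4884 0.1937 0.021 ]
[-0.95717092 -0.51090258 -0.47442854]
```

View pics/w5.png

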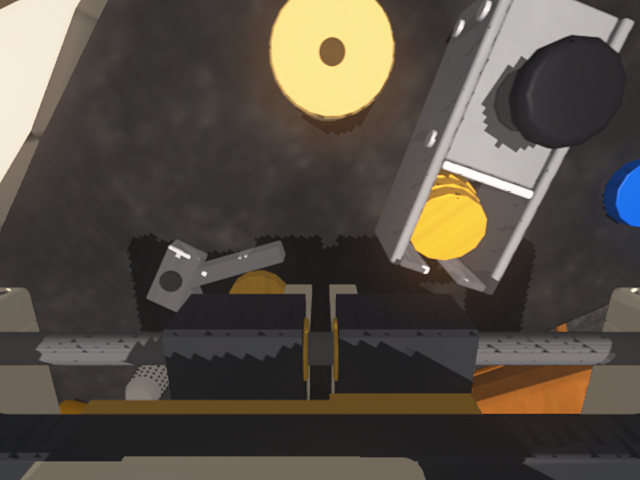

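The blank's edge shows at (258,280), close to the V-stop's near arm. I'll do the last few millimetres gently.

jog_arm:
  travel:
    - [0, -0.002, 0]
    - [0, -0.004, 0]
    - [0, -0.006, 0]
    - [0, -0.008, 0]
    - [0, -0.009, 0]
    - [0, -0.01, 0]
    - [0, -0.011, 0]
    - [0, -0.012, 0]
    - [0, -0.012, 0]
    - [0, -0.012, 0]
  dr:
    - [0, 0, 0]
    - [0, 0, 0]
    - [0, 0, 0]
    - [0, 0, 0]
    - [0, 0, 0]
    - [0, 0, 0]
    - [0, 0, 0]
    - [0, 0, 0]
    - [0, 0, 0]
    - [0, 0, 0]
  claw: [0, 0, 0, 0, 0, 0, 0, 0, 0, 0]

```text
time_s: 18.15
tcp_pos: [0.5065, 0.2744, 0.0051]
eef_rot: [-180.0, -0.0, -58.9]
contact_force: [-0.2, -0.4, -0.0]
gripper_width: 0.0004
gripper_force: 0.1
```

Run:
```python
from h import *
from scipy.optimize import least_squares
c=cap('wrist');W=cloud(c)
for g in r.regions_of('blank_1','wrist')[:4]:
    w=W[g['pixels']];m=np.nanmedian(w,0);print(round(g['conf'],2),np.round(g['extent']),m.round(4))
    if .5<m[0]<.56 and m[1]>.25:
        h=cv2.convexHull(w[(w[:,2]>.005)&(w[:,2]<.011)][:,:2].astype(np.float32))[:,0]
        # all pixels inside circle of 15 mm, outermost on the upper arc
        M=T(c);o=M[:2,3];
        f=lambda p:np.hypot(*(h-p).T)-.015
        print(least_squares(f,[.535,.291],loss='soft_l1',f_scale=.0005).x)
s=r.get_state();print(s['contact_force'],s['tcp_pos'])
```

```text
0.91 [612. 166. 640. 226.] [0.4185 0.1607 0.0061]
0.82 [230. 272. 286. 298.] [0.537  0.2796 0.0083]
[0.53206261 0.28973362]
0.65 [453. 174. 487. 183.] [0.4877 0.1907 0.0149]
0.58 [428. 186. 504. 259.] [0.482  0.2071 0.0271]
[ 0.61113603 -0.61803503  0.03513471] [0.50653725 0.27436266 0.0050824 ]
```

jog_arm:
  travel:
    - [0, -0.001, 0]
    - [0, -0.002, 0]
    - [0, -0.003, 0]
    - [0, -0.004, 0]
    - [0, -0.005, 0]
    - [0, -0.006, 0]
    - [0, -0.007, 0]
    - [0, -0.008, 0]
    - [0, -0.009, 0]
    - [0, -0.01, 0]
  dr:
    - [0, 0, 0]
    - [0, 0, 0]
    - [0, 0, 0]
    - [0, 0, 0]
    - [0, 0, 0]
    - [0, 0, 0]
    - [0, 0, 0]
    - [0, 0, 0]
    - [0, 0, 0]
    - [0, 0, 0]
  claw: [0, 0, 0, 0, 0, 0, 0, 0, 0, 0]

```text
time_s: 19.5
tcp_pos: [0.5108, 0.2769, 0.005]
eef_rot: [180.0, 0.0, -58.9]
contact_force: [-0.1, -0.1, -0.1]
gripper_width: 0.0004
gripper_force: 0.3
```

jog_arm:
  travel:
    - [0, -0.0005, 0]
    - [0, -0.001, 0]
    - [0, -0.0015, 0]
    - [0, -0.002, 0]
    - [0, -0.0025, 0]
    - [0, -0.003, 0]
    - [0, -0.0035, 0]
    - [0, -0.004, 0]
    - [0, -0.0045, 0]
    - [0, -0.005, 0]
  dr:
    - [0, 0, 0]
    - [0, 0, 0]
    - [0, 0, 0]
    - [0, 0, 0]
    - [0, 0, 0]
    - [0, 0, 0]
    - [0, 0, 0]
    - [0, 0, 0]
    - [0, 0, 0]
    - [0, 0, 0]
  claw: [0, 0, 0, 0, 0, 0, 0, 0, 0, 0]

```text
time_s: 20.75
tcp_pos: [0.5126, 0.2778, 0.005]
eef_rot: [179.9, -0.0, -58.9]
contact_force: [-4.6, -1.7, 2.9]
gripper_width: 0.0006
gripper_force: 2.6
```

The reaction is now 5.7 N and its direction fits contact with both arms. Retreating, then checking.

jog_arm:
  travel:
    - [0, 0.005, 0]
    - [0, 0.015, 0]
    - [0, 0.03, 0]
    - [0, 0.05, 0]
    - [0, 0.05, -0.05]
    - [0, 0.05, -0.15]
    - [0, 0.05, -0.25]
    - [0, 0.0, -0.33]
    - [-0.1, -0.08, -0.35]
    - [-0.2, -0.16, -0.35]
  dr:
    - [0, 0, 0]
    - [0, 0, 0]
    - [0, 0, 0]
    - [0, 0, 0]
    - [0, 0, 0]
    - [0, 0, 0]
    - [0, 0, 0]
    - [0, 0, 0]
    - [0, 0, 0]
    - [0, 0, 0]
  claw: [0, 0, 0, 0, 0, 0, 0, 0, 0, 0]

```text
time_s: 22.0
tcp_pos: [0.5299, 0.4027, 0.1823]
eef_rot: [-179.8, 0.1, -59.0]
contact_force: [1.5, 1.0, -0.8]
gripper_width: 0.0006
gripper_force: 0.0
```

Run:
```python
from h import *
c=cap('wrist');cv2.imwrite('pics/w6.png',c['pixels'][:,:,::-1]);W=cloud(c);print(c['s']['tcp_pos'],c['s']['contact_force'])
for g in r.regions_of('blank_1','wrist')[:4]:
    w=W[g['pixels']];m=np.nanmedian(w,0);print(round(g['conf'],2),np.round(g['extent']),m.round(4))
    if m[2]<.012: print(cv2.minEnclosingCircle(w[(w[:,2]>.005)&(w[:,2]<.011)][:,:2].astype(np.float32)))
for g in r.regions_of('plunger_top','wrist')[:2]:print('pl',g['conf'],np.nanmedian(W[g['pixels']],0))
```

```text
[0.52994602 0.4027269  0.18231119] [ 1.47950302  0.9793363  -0.84512642]
0.68 [488.  22. 524.  64.] [0.4802 0.2079 0.0272]
0.63 [365.  86. 395. 124.] [0.5373 0.2931 0.0085]
((0.5368418097496033, 0.2930586040019989), 0.014776566997170448)
0.59 [584.  14. 626.  60.] [0.4083 0.1542 0.0083]
((0.40673184394836426, 0.1530272364616394), 0.01572384126484394)
0.41 [461.   0. 561.  80.] [0.4845 0.1987 0.0343]
```

View pics/w6.png

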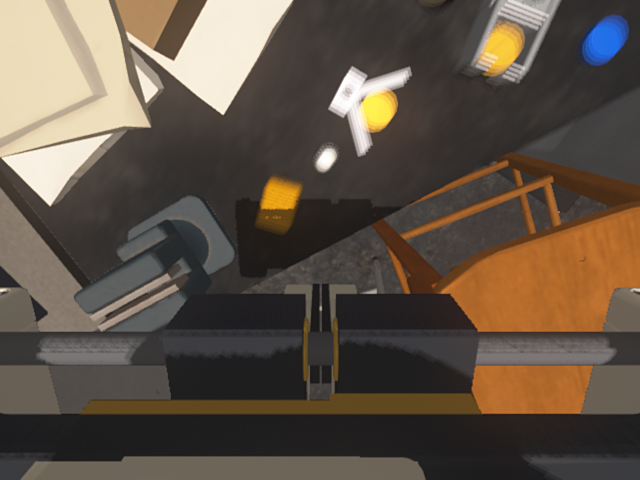

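The blank at (380,107) is nestled against both arms. It measures (0.5368, 0.2931) against a seat of (0.537, 0.2928), and the arm is clear, so I'm handing in.

```bash
python3 -c "
from plant import r
print(r.close_job())"
```

```text
the job is handed in; nothing more can be done
None
```

Job handed in: one blank was ejected and pushed against both arms of the V-stop, measuring within about 1 mm of the seat; three blanks remain in the magazine and the arm is clear, but no verdict was returned and I didn't re-measure the plunger's final height.

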